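# Snap the retaining clip onto the drive shaft with the clip fork

### The job

Pick up the yellow-handled clip fork from the grey mat and, holding it, use it to push the copper-coloured split clip sideways along its blue loading shoe onto the groove of the steel shaft until it snaps fully home. Do not push the clip with the gripper itself. Then lay the fork back down flat on the grey mat and let go.

Things in the scene. Friction and masses are not known exactly. Their poses are not given: they have to be found in the camera images.
- fork_tool: Clip fork lying flat: yellow handle 18 wide, 20 high, 84 long, black end collars 22 wide, two-pronged steel head 42 wide, 8 high (z 6 to 14). Origin: mid-handle, underside; +x along the tool to the prongs, z up. Prong tips at x = 100, prongs 10 wide, gap 22 wide, 14 deep. About 90 g, balanced about 25 ahead of the origin. A grey screwdriver lies beside it on the mat, on either side. (mm)
- clip: Copper split clip on a blue shoe, slides only along its +x (level, to the shaft). Origin: throat centre, mid-thickness (5). Lip to push: 38 wide, z -2 to +17, back face at x = -21; tail below it to x = -28, z up to +2.5, 6 wide. Shoe top at z = -3, 20 wide. Starts 30 to 36 short; free, then its arms spread on the shaft from 16 short (about 6 N); past 7 short it snaps home to a firm stop. (mm)
- groove (a point): Centre of the groove in the upright steel shaft of a fixed grey printer drive module, 34 above the bench; the clip is home when its origin is here. Shaft head 20 diameter, top 46 above the bench; white gear of 44 diameter below. Base 90 wide, 10 high, from 85 before this point to 80 beyond it along the clip's x. The black gear beyond has its clip already. (mm)
- tool_mat: Grey tool mat, 200 x 200 mm, 4 mm thick, fixed flat on the bench. Origin: centre of its underside.

How it is judged:
By the outcome, as a careful person would: the job done as asked, in the order asked, and still so for the second after the job is handed in, with the robot touching nothing.
It also fails if it takes over 48 s, if anything falls off the work surface, if the arm or the gripper's body presses on something with over 40 N, if the wrist force passes 120 N, or if a joint passes its speed limit or range.

### The arm

A 6-joint arm with a two-finger parallel gripper is mounted at the origin on a cart in front of the work surface, level with it; the furniture and walls round the work are solid. World frame = base frame: x ahead of the robot, y to its left, z up, the work surface at z = 0. Lengths are in m, angles in degrees, forces in N, time in s.
With the tool pointing down it reaches from about 0.4 to 0.825 m from the base axis. Payload 7 kg.
Tool frame: the origin (TCP) lies on the centre line of the jaws, within the pads' length; the fingertips stand 11 mm ahead of it and the grasp point (between the pads) lies 8 mm behind it; z points along the fingers, y is the line along which they close (so a half turn about z gives the same grasp; the last joint's range is limited). The gripper opens to 88 mm and grips with 3 to 60 N. Pads are 19 mm wide; open, the fingers measure 130 mm over their backs; the gripper's body (78 mm by 193 mm) begins 47 mm behind the grasp point.
Start: joints at [87.726, 20.546, 0.682, 0, -70.136, -16.507], TCP at [0.217, 0.639, 0.238] pointing down, gripper open.
Joint ranges: [-176.03, 176.03], [-82.01, 121.73], [-58.28, 71.71], [-173.87, 95.51], [-174.79, -0.11], [-173.66, 173.66]. Speed limits (degrees/s): [136.94, 136.94, 172.46, 180, 180, 180].

### API

Orientations are given as [roll, pitch, yaw] about the fixed x, y, z axes, in that order (R = Rz(yaw) Ry(pitch) Rx(roll)).
In Python, from plant import r, capture, camera_model, job gives the robot as it stands.
- The arm moves only by the tool drive_tool, never from a script. Its argument "increments" is a list that holds one entry, the list of rows, each a list of 5 numbers: the gripper's target within -1 to 1 (fully open at 1, half-way at 0, shut at -1), then the shift along the tool's x, y, z scaled (see below), then the turn about the tool's z scaled (see below). In form: [[[gripper, tx, ty, tz, roll], ...]]. A call has 1 to 5 rows; each row is the pose to reach, as a shift and turn from the pose commanded when the call began, along the tool's axes at that moment, turning the shorter way round; what a row does not reach only later rows make up. The controller multiplies each number of a shift by 120 mm and each number of a turn by 360 degrees. A row lasts 1/8 s, in which the tool goes at most 62.5 mm and 10.7 degrees, less where a joint would pass 70% of its speed; a pose out of reach is approached as far as the arm can. A call with a number of a shift or a turn outside -1 to 1 is refused whole. A call with a gripper value outside its range is refused whole. The fingers move at their own pace and stop on an object; "squeeze" is the grip in N (left out, the last holds). Time passes only in rows, so rows that repeat a pose let the fingers close. It gives the time, the measured TCP pose, the force, the opening and the grip force at its end, in the units of the state.
- r.get_state(): the state, without advancing time (a new reading comes with each control period).
- capture(name): name is "scene" or "top" or "wrist"; returns the picture (420x560x3 uint8, red, green, blue); there is no depth.
- camera_model(name): a dict with "camera_matrix" (3x3 intrinsics, pixels), "rvec" (rotation vector, rad) and "tvec" (3), from world to camera coordinates, as OpenCV has them. Camera axes: x right, y down, z forward; pixel columns grow to the right and rows downward; lengths in m; the calibration is good to about 2 mm. A picture is of the moment at which its call begins: read the wrist's pose just before it. camera_model takes no time and is no camera call; for the wrist camera it gives the pose at the moment of the call.
- job.close_job(): hands the job in; it is judged then, once.
The state is a dict: "time_s": time; "joints": joint angles; "qd": joint speeds; "joint_torque": joint torques, N m; "tcp_pos": TCP position; "eef_rot": TCP orientation; "contact_force": force on the tool from outside, world axes, zero at the start; "moment": the same for the moment, N m; "gripper_width": finger opening in m; "gripper_force": force on a finger pad.
Only numpy, scipy, OpenCV 4.12 (cv2) and the standard library are available. Lean on these libraries where they do the work, as an engineer would, in place of code of your own. Each camera call takes 0.05 s, during which the arm holds its last target. There are 200 camera calls.

## Working session

There is one attempt and no reset: what is moved stays moved. The work goes in short steps, Python scripts to look and compute and a tool call to move; the robot and the scene stay as the last step left them, time stands still between calls to the robot, and variables do not carry over. Pictures are saved under pics/ and viewed, at most 10 in all, crops included, and the job is handed in when it is done.

Besides the shell and the picture viewer there is one more tool, called after "Emit:" as name([rows], argument=value, ...), one row to a line, values as JSON. drive_tool: Moves the arm, as the interface text tells. Its arguments: {"type":"object","properties":{"increments":{"type":"array"},"squeeze":{"type":"number"}},"required":["increments"]}

```bash
mkdir -p pics; ls; python3 - <<'E'
from plant import r,capture,camera_model,job
import cv2,numpy as np
print(r.get_state())
for n in("scene","top","wrist"):
    m=camera_model(n); R=cv2.Rodrigues(np.array(m["rvec"]))[0]
    print(n,np.round(m["camera_matrix"],1).tolist(),"pos",np.round(-R.T@np.array(m["tvec"]).ravel(),3),"R",np.round(R,2).tolist())
    cv2.imwrite(f"pics/{n}0.png",capture(n)[:,:,::-1])
a=[cv2.imread(f"pics/{n}0.png") for n in("top","scene")]
E
```

```text
pics
{'time_s': 0.0, 'joints': array([ 8.77243758e+01,  2.05898210e+01,  6.34711293e-01, -1.71323484e-02,
       -7.01365160e+01, -1.65051755e+01]), 'qd': array([ 0.06715243, -0.11233889,  0.00058497,  0.06602469, -0.0373373 ,
       -0.08064986]), 'joint_torque': array([-9.24944325e-04, -5.82721531e+01,  2.93044871e+01,  6.99722081e+00,
        6.80449579e-03, -1.75606833e-04]), 'tcp_pos': array([0.21722498, 0.63860529, 0.23665742]), 'eef_rot': array([ 1.79907574e+02, -1.05910989e-02, -1.87866252e+01]), 'contact_force': array([ 0.86068274,  0.06406175, -0.51036464]), 'moment': array([0.00894508, 0.01717651, 0.00336824]), 'gripper_force': 0.0, 'gripper_width': 0.08757639236362806}
scene [[396.6, 0.0, 267.8], [0.0, 396.6, 211.3], [0.0, 0.0, 1.0]] pos [ 0.051 -0.61   0.424] R [[0.82, -0.57, -0.02], [-0.25, -0.32, -0.91], [0.51, 0.75, -0.41]]
top [[528.7, 0.0, 293.5], [0.0, 528.7, 206.0], [0.0, 0.0, 1.0]] pos [0.274 0.055 1.216] R [[0.03, -1.0, -0.0], [-0.98, -0.03, -0.18], [0.18, 0.01, -0.98]]
wrist [[302.2, 0.0, 278.2], [0.0, 302.2, 212.1], [0.0, 0.0, 1.0]] pos [0.298 0.613 0.385] R [[-0.32, -0.95, 0.0], [-0.9, 0.31, 0.31], [-0.29, 0.1, -0.95]]
```

View pics/top0.png

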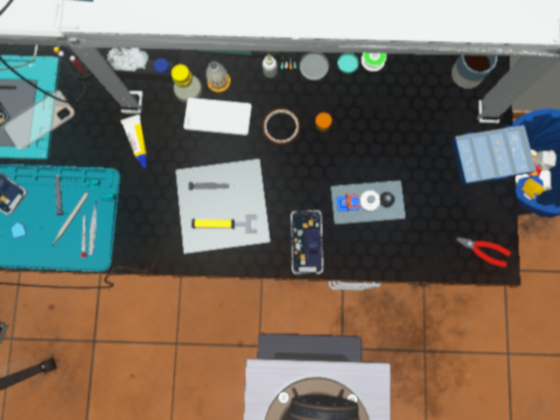

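View pics/scene0.png

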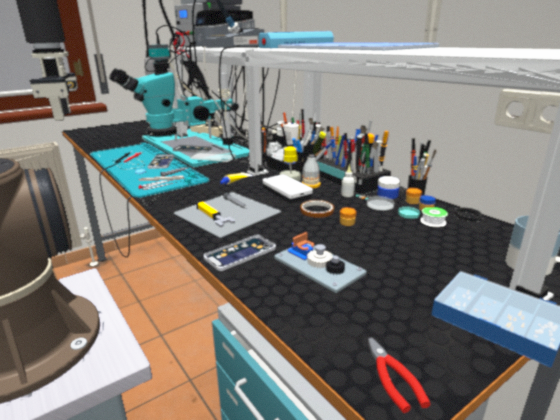

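Top view: mat centred near (222,206), fork with yellow handle (193–235,224) and prongs to the right at (257,222), module at (368,201) with clip/shoe at (346,202) left of the white gear, so clip +x is image right. The scene view agrees.

```bash
cat >h.py <<'E'
from plant import r,capture,camera_model,job
import cv2,numpy as np
def snap(n,f=None):
    m=camera_model(n); im=capture(n)[:,:,::-1].copy()
    if f: cv2.imwrite(f"pics/{f}.png",im)
    return m,im
def ray(m,uv,z):
    K=np.array(m["camera_matrix"]);R=cv2.Rodrigues(np.array(m["rvec"]))[0];t=np.array(m["tvec"]).ravel()
    uv=np.atleast_2d(np.asarray(uv,float)); d=np.c_[uv,np.ones(len(uv))]@np.linalg.inv(K).T@R; c=-R.T@t
    return (c+d*((z-c[2])/d[:,2])[:,None])[:,:2]
def proj(m,P):
    return cv2.projectPoints(np.atleast_2d(np.asarray(P,float)),np.array(m["rvec"]),np.array(m["tvec"]),np.array(m["camera_matrix"]),None)[0].reshape(-1,2)
def mask(im,lo,hi,roi=None):
    k=cv2.inRange(cv2.cvtColor(im,cv2.COLOR_BGR2HSV),np.array(lo),np.array(hi))
    if roi is not None:
        z=np.zeros_like(k);x0,y0,x1,y1=roi;z[y0:y1,x0:x1]=k[y0:y1,x0:x1];k=z
    return k
def rect(m,k,z):
    c=max(cv2.findContours(k,cv2.RETR_EXTERNAL,cv2.CHAIN_APPROX_NONE)[0],key=cv2.contourArea).reshape(-1,2)
    w=ray(m,c,z)*1000
    (x,y),(a,b),an=cv2.minAreaRect(w.astype(np.float32))
    if a<b: a,b,an=b,a,an+90
    return np.round([x,y,a,b,an],1)
E
python3 - <<'E'
from h import *
m,im=snap("top")
print("handle",rect(m,mask(im,(20,120,120),(35,255,255),(180,200,250,250)),.018))
k=mask(im,(0,0,110),(180,60,255),(165,150,280,260)); print("mat",rect(m,k,.004))
k=mask(im,(95,15,60),(125,255,220),(325,170,412,232)); print("base",rect(m,cv2.morphologyEx(k,cv2.MORPH_CLOSE,np.ones((15,15))),.01))
print("gear/shaft",ray(m,(370,201),.046),"clip",ray(m,(345,202),.04),"prongs",ray(m,(257,222),.014), "drv",ray(m,[(190,185),(228,186)],.01))
E
```

```text
handle [449.8 246.6  85.2  16.2  91.6]
mat [496.  229.2 202.5 201.9  99.3]
base [ 512.2 -109.4  168.8   95.8   96.4]
gear/shaft [[ 0.50688781 -0.11005455]] clip [[ 0.50418833 -0.05430731]] prongs [[0.45677484 0.14502705]] drv [[0.54038684 0.30542634]
 [0.54048108 0.21651739]]
```

Emit:
drive_tool([
  [[1,0.4,0.34,0,0.03],[1,0.8,0.68,0,0.06],[1,1,0.85,0,0.088],[1,1,0.85,0,0.118],[1,1,0.85,0,0.147]],
])

```text
time_s: 0.82
tcp_pos: [0.2985, 0.5032, 0.2378]
eef_rot: [-180.0, 0.0, -72.1]
contact_force: [-0.2, 0.5, -0.7]
gripper_width: 0.0878
gripper_force: 0.0
```

```bash
cat >>h.py <<'E'
def go(x,y,z,yaw):
    s=r.get_state();p=np.array(s["tcp_pos"])*1000;rpy=np.array(s["eef_rot"])
    ps=np.radians(rpy[2]);d=np.array([x,y,z])-p
    t=(rpy[2]-yaw+180)%360-180
    print("t",round(s["time_s"],2),"tcp",p.round(1),"rpy",rpy.round(1),"J",np.round(s["joints"],0),"F",np.round(s["contact_force"],1),"w",round(s["gripper_width"]*1000,1),round(s["gripper_force"],1))
    print("need mm",np.round([d[0]*np.cos(ps)+d[1]*np.sin(ps),d[0]*np.sin(ps)-d[1]*np.cos(ps),-d[2]],1),"cmd",np.round([(d[0]*np.cos(ps)+d[1]*np.sin(ps))/120,(d[0]*np.sin(ps)-d[1]*np.cos(ps))/120,-d[2]/120,t/360],4))
E
python3 -c "
from h import *
go(452,245,180,-88.4)"
```

```text
t 0.82 tcp [298.5 503.2 237.8] rpy [-180.     0.   -72.1] J [ 78.  12. -11.  -0. -67. -61.] F [-0.2  0.5 -0.7] w 87.8 0.0
need mm [292.9 -66.8  57.8] cmd [ 2.4408 -0.5563  0.4816  0.0453]
```

Emit:
drive_tool([
  [[1,0.5,-0.12,0.1,0.025],[1,1,-0.23,0.2,0.045],[1,1,-0.23,0.2,0.045]],
])

```text
time_s: 1.2
tcp_pos: [0.3628, 0.3949, 0.2128]
eef_rot: [179.9, -0.1, -88.2]
contact_force: [0.6, 0.1, 0.2]
gripper_width: 0.0875
gripper_force: 0.0
```

Emit:
drive_tool([
  [[1,0.5,-0.3,0.15,0],[1,1,-0.6,0.3,0],[1,1,-0.6,0.3,0]],
])

```text
time_s: 1.58
tcp_pos: [0.4389, 0.279, 0.1767]
eef_rot: [179.9, -0.1, -88.0]
contact_force: [-0.2, -0.5, 0.9]
gripper_width: 0.0878
gripper_force: 0.0
```

```bash
python3 - <<'E'
from h import *
go(452,245,180,-88.4)
m,im=snap("wrist","w1")
print(proj(m,[[.45,.247,.02],[.457,.145,.014],[.512,-.11,.04]]))
E
```

```text
t 1.57 tcp [438.9 279.  176.7] rpy [ 1.799e+02 -1.000e-01 -8.800e+01] J [ 54.   9. -24.  -0. -58. -52.] F [-0.2 -0.5  0.9] w 87.8 0.0
need mm [ 34.4 -11.9  -3.3] cmd [ 0.2869 -0.0994 -0.0273  0.0011]
[[ 268.56135199  166.19024455]
 [ 264.00558622   54.84849996]
 [ 176.53778413 -445.22761714]]
```

View pics/w1.png

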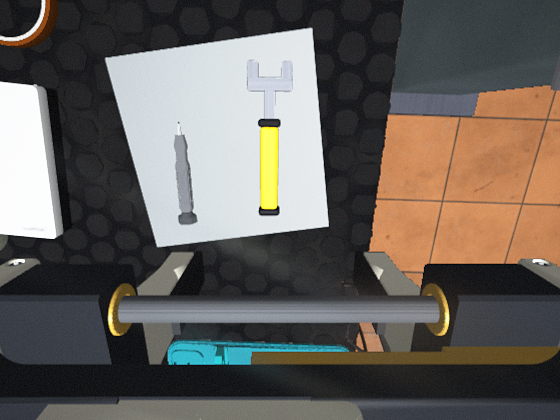

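The picture shows the fork with its handle at about (260–279,126–207), its prong tips at about (252,62) and (287,62), and the screwdriver well clear at (185,180).

```bash
python3 - <<'E'
from h import *
m,im=snap("wrist")
k=mask(im,(20,120,100),(35,255,255),(240,110,300,230)); print("handle",rect(m,k,.024),rect(m,k,.014))
ys,xs=np.nonzero(k); 
for v in (135,165,198): print(v, xs[ys==v].min(), xs[ys==v].max(), ray(m,((xs[ys==v].min()+xs[ys==v].max()+0)/2,v) if 0 else [[(xs[ys==v].min()+xs[ys==v].max())/2,v]],.024)*1000)
g=cv2.cvtColor(im,cv2.COLOR_BGR2HSV)[...,2].astype(int)
for v in (66,70,84): print(v,g[v,240:300].tolist())
for u in (252,287): print(u,g[54:68,u].tolist())
E
```

```text
handle [449.4 249.3  82.5  16.6  91. ] [449.6 251.1  85.3  17.2  91. ]
135 261 277 [[450.54247036 215.63244938]]
165 261 277 [[449.78983133 244.61088012]]
198 261 277 [[448.90684587 278.60796529]]
66 [232, 232, 231, 231, 233, 235, 219, 158, 224, 222, 217, 219, 218, 221, 228, 225, 220, 197, 156, 239, 234, 233, 231, 234, 232, 234, 234, 234, 232, 232, 233, 234, 232, 233, 234, 235, 233, 234, 234, 235, 236, 229, 206, 222, 219, 216, 217, 222, 224, 225, 223, 219, 230, 234, 234, 236, 235, 235, 236, 236]
70 [232, 232, 233, 231, 231, 233, 228, 195, 222, 224, 219, 217, 222, 222, 226, 226, 223, 197, 157, 236, 233, 233, 234, 233, 234, 235, 234, 233, 232, 233, 235, 233, 233, 233, 233, 234, 234, 235, 234, 235, 234, 232, 204, 222, 220, 218, 217, 223, 224, 225, 221, 222, 228, 235, 236, 235, 233, 236, 235, 236]
84 [232, 231, 231, 231, 232, 233, 231, 234, 238, 227, 227, 229, 227, 228, 227, 229, 229, 227, 230, 225, 228, 228, 230, 227, 229, 228, 229, 230, 231, 226, 228, 229, 230, 228, 226, 229, 228, 229, 229, 229, 228, 228, 228, 228, 229, 227, 226, 229, 226, 227, 228, 225, 222, 235, 236, 236, 236, 235, 236, 237]
252 [229, 231, 232, 232, 232, 234, 227, 211, 222, 222, 220, 222, 218, 218]
287 [233, 233, 234, 236, 235, 235, 235, 236, 229, 220, 222, 221, 222, 222]
```

```bash
python3 - <<'E'
from h import *
m=camera_model("wrist")
print("tips",ray(m,[[252,61],[287,63],[269.5,62]],.014)*1000)
go(450.2,229.5,17,-88.5)
E
```

```text
tips [[468.1287759  151.56978447]
 [435.48717349 152.10517357]
 [451.82390383 151.83721775]]
t 1.68 tcp [438.9 280.  177.1] rpy [180.  -0. -88.] J [ 54.   9. -24.   0. -58. -52.] F [-0.5 -0.6 -1. ] w 87.4 0.0
need mm [ 50.9  -9.5 160.1] cmd [ 0.4239 -0.0794  1.3344  0.0014]
```

Emit:
drive_tool([
  [[0.6,0.42,-0.08,0.2,0.001],[0.3,0.42,-0.08,0.6,0.001],[0,0.42,-0.08,0.9,0.001],[0,0.42,-0.08,0.9,0.001]],
])

```text
time_s: 2.17
tcp_pos: [0.4485, 0.2311, 0.0679]
eef_rot: [179.8, -0.2, -88.2]
contact_force: [-0.5, -0.2, 0.3]
gripper_width: 0.0532
gripper_force: 0.0
```

```bash
python3 - <<'E'
from h import *
go(450.2,230,16.5,-88.5)
m,im=snap("wrist","w2")
k=mask(im,(20,120,100),(35,255,255),(150,0,400,420)); print("handle",rect(m,k,.024))
E
```

```text
t 2.17 tcp [448.5 231.1  67.9] rpy [179.8  -0.2 -88.2] J [ 50.  15. -33.  -0. -42. -48.] F [-0.5 -0.2  0.3] w 53.2 0.0
need mm [ 1.2 -1.6 51.4] cmd [ 0.01   -0.0137  0.428   0.0008]
handle [449.9 241.3  66.8  17.1  91. ]
```

View pics/w2.png

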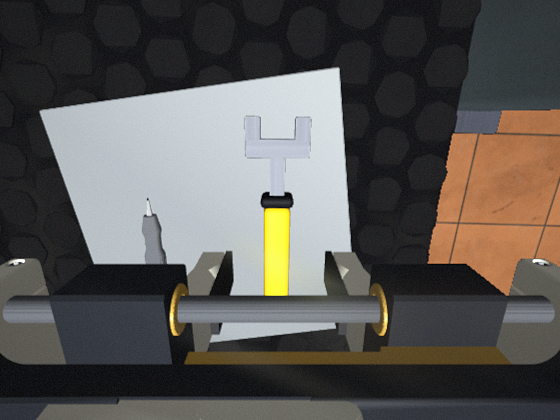

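The fork is centred between the fingers (handle at column 277, finger midpoint at 278), so I go down and grip.

Emit:
drive_tool([
  [[0,0.01,-0.012,0.2,0.001],[0,0.01,-0.012,0.36,0.001],[0,0.01,-0.012,0.428,0.001],[0,0.01,-0.012,0.428,0.001]],
], squeeze=40)

```text
time_s: 2.72
tcp_pos: [0.4517, 0.231, 0.0191]
eef_rot: [-180.0, 0.0, -88.6]
contact_force: [-0.6, -0.5, 0.8]
gripper_width: 0.0435
gripper_force: 0.0
```

Emit:
drive_tool([
  [[-1,0,0,0,0],[-1,0,0,0,0],[-1,0,0,0,0],[-1,0,0,0,0],[-1,0,0,0,0]],
], squeeze=40)

```text
time_s: 3.35
tcp_pos: [0.4513, 0.2302, 0.0186]
eef_rot: [-180.0, 0.0, -88.6]
contact_force: [-1.6, -0.2, 6.2]
gripper_width: 0.0181
gripper_force: 40.0
```

Emit:
drive_tool([
  [[-1,0,0,-0.1,0],[-1,0,0,-0.4,0],[-1,0,0,-0.9,0],[-1,0,0,-0.9,0]],
])

```text
time_s: 3.85
tcp_pos: [0.4535, 0.2321, 0.1314]
eef_rot: [-179.6, 0.3, -88.6]
contact_force: [-0.7, -0.1, -1.0]
gripper_width: 0.0176
gripper_force: 40.0
```

```bash
python3 - <<'E'
from h import *
go(495.3,42,126,-83.6)
E
```

```text
t 3.85 tcp [453.5 232.1 131.4] rpy [-179.6    0.3  -88.6] J [ 49.  10. -29.   0. -50. -48.] F [-0.7 -0.1 -1. ] w 17.6 40.0
need mm [191.1 -37.    5.4] cmd [ 1.5926 -0.3084  0.0451 -0.0138]
```

Emit:
drive_tool([
  [[-1,0.3,-0.07,0,-0.005],[-1,0.7,-0.16,0,-0.014],[-1,0.9,-0.2,0,-0.014],[-1,0.9,-0.2,0,-0.014]],
])

```text
time_s: 4.35
tcp_pos: [0.4776, 0.1211, 0.1261]
eef_rot: [180.0, -0.0, -83.7]
contact_force: [0.4, 0.8, -0.8]
gripper_width: 0.0176
gripper_force: 40.0
```

Emit:
drive_tool([
  [[-1,0.3,-0.04,0,0],[-1,0.6,-0.05,0,0],[-1,0.69,-0.06,0,0],[-1,0.69,-0.06,0,0]],
])

```text
time_s: 4.85
tcp_pos: [0.4943, 0.0412, 0.1262]
eef_rot: [180.0, 0.0, -83.6]
contact_force: [-0.1, 1.3, -0.4]
gripper_width: 0.0173
gripper_force: 40.0
```

```bash
python3 - <<'E'
from h import *
go(495.3,42,126,-83.6)
m,im=snap("wrist","w3")
print(proj(m,[[.5125,-.112,.046]]))
E
```

```text
t 4.85 tcp [494.3  41.2 126.2] rpy [180.    0.  -83.6] J [ 28.  10. -30.  -0. -50. -21.] F [-0.1  1.3 -0.4] w 17.3 40.0
need mm [-0.7 -1.1  0.2] cmd [-0.0056 -0.0089  0.0015 -0.0001]
[[277.41816866  -3.23298474]]
```

View pics/w3.png

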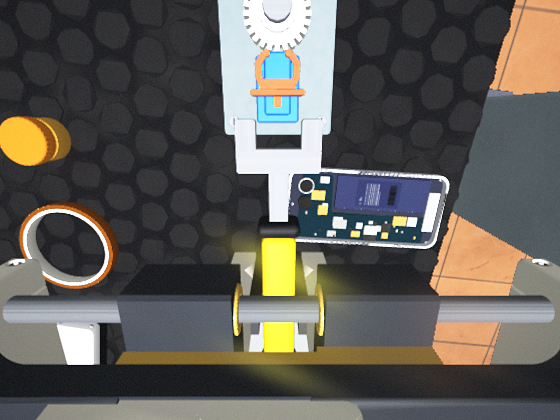

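The picture shows the prongs at about (236–322,121), the clip lip at (250–306,92), the shoe at (257–298,50–122) and the shaft head at (278,5), all nearly in line.

```bash
cat >>h.py <<'E'
def meas(m,im):
    hsv=cv2.cvtColor(im,cv2.COLOR_BGR2HSV)
    cop=mask(im,(5,120,120),(17,255,255),(225,10,335,135)); blu=mask(im,(98,150,120),(120,255,255),(225,10,335,140))
    tabs=[]
    for v in range(0,140):
        c=np.nonzero(cop[v])[0];b=np.nonzero(blu[v])[0]
        if len(c)>40: tabs.append((v,c.min(),c.max()))
    print("copper wide rows",tabs)
    ys,xs=np.nonzero(cop); print("copper rows",ys.min(),ys.max())
    v=np.array(tabs); 
    return cop,blu,v
E
python3 - <<'E'
from h import *
im=cv2.imread("pics/w3.png"); m=camera_model("wrist")
cop,blu,v=meas(m,im)
for vv in (60,104,112,118):
    b=np.nonzero(blu[vv])[0]; print("shoe",vv,b.min(),b.max(),ray(m,[[ (b.min()+b.max())/2,vv]],.031)*1000, np.ptp(ray(m,[[b.min(),vv],[b.max()+1,vv]],.031)[:,0])*1000)
L=v[len(v)//2]
for z in (.051,.032): print("lip",z,(ray(m,[[L[1],L[0]],[L[2]+1,L[0]],[(L[1]+L[2])/2,v[-1][0]+.5],[(L[1]+L[2])/2,v[0][0]]],z)*1000).round(1).tolist())
g=im.max(2).astype(int)
for r_ in (128,135): print(r_,g[r_,228:330].tolist())
for u in (241,312): print(u,g[112:130,u].tolist())
for vv in (40,70,100): # base edges
    print(vv,g[vv,212:240].tolist(),g[vv,320:345].tolist())
print("shaft",ray(m,[[278,6]],.046)*1000)
E
```

```text
copper wide rows [(80, np.int64(257), np.int64(297)), (90, np.int64(251), np.int64(303)), (91, np.int64(250), np.int64(303)), (92, np.int64(250), np.int64(303)), (93, np.int64(250), np.int64(303)), (94, np.int64(251), np.int64(303)), (95, np.int64(252), np.int64(301))]
copper rows 49 106
shoe 60 264 289 [[509.48344126 -77.14451861]] 18.780196827128503
shoe 104 257 297 [[505.79027877 -47.24226903]] 30.872924015847016
shoe 112 257 297 [[505.15381394 -41.52270526]] 31.113216963863046
shoe 118 257 297 [[504.66992605 -37.17426751]] 31.2959058176453
lip 0.051 [[525.0, -52.3], [488.1, -56.5], [506.6, -52.1], [507.7, -61.9]]
lip 0.032 [[526.7, -53.3], [486.7, -57.8], [506.8, -53.1], [508.0, -63.7]]
128 [244, 244, 242, 242, 242, 232, 227, 251, 247, 248, 247, 246, 246, 246, 248, 247, 247, 247, 248, 249, 249, 249, 249, 247, 246, 248, 244, 148, 207, 245, 241, 241, 241, 240, 241, 242, 241, 240, 241, 240, 239, 241, 243, 242, 243, 241, 241, 243, 242, 241, 242, 240, 242, 240, 241, 240, 241, 239, 240, 240, 242, 241, 242, 241, 241, 242, 243, 243, 242, 242, 241, 245, 234, 155, 230, 250, 249, 247, 248, 
[... 848 characters left out ...]
239, 241, 241, 241, 240, 239, 240, 239, 239, 237] [242, 241, 240, 241, 240, 240, 241, 241, 242, 243, 241, 240, 242, 244, 229, 46, 42, 52, 51, 50, 55, 50, 51, 41, 41]
70 [56, 57, 52, 51, 53, 52, 54, 55, 42, 144, 249, 243, 242, 241, 243, 243, 242, 242, 243, 242, 242, 242, 243, 242, 241, 241, 240, 242] [242, 242, 242, 241, 242, 241, 243, 242, 242, 243, 243, 244, 237, 133, 42, 49, 54, 50, 51, 42, 46, 50, 47, 52, 53]
100 [56, 55, 56, 57, 53, 52, 54, 54, 54, 54, 57, 170, 255, 243, 242, 241, 243, 241, 240, 241, 241, 242, 242, 242, 242, 244, 242, 242] [242, 241, 242, 242, 242, 242, 241, 242, 243, 242, 239, 225, 47, 46, 51, 49, 54, 53, 53, 53, 52, 50, 52, 48, 42]
shaft [[ 511.67619942 -106.49105922]]
```

Emit:
drive_tool([
  [[-1,0,-0.006,0.2,0],[-1,0,-0.006,0.5,0],[-1,0,-0.006,0.655,0],[-1,0,-0.006,0.655,0],[-1,0,-0.006,0.655,0]],
])

```text
time_s: 5.52
tcp_pos: [0.4955, 0.0422, 0.0483]
eef_rot: [-179.9, 0.0, -83.5]
contact_force: [-0.2, -0.7, -0.8]
gripper_width: 0.0178
gripper_force: 40.0
```

```bash
python3 - <<'E'
from h import *
go(495.3,42,47.6,-83.6)
m,im=snap("wrist","w4"); m2,s=snap("scene")
c=s[225:300,250:350]; cv2.imwrite("pics/mix.png",np.vstack([im[0:240,130:430].repeat(2,0).repeat(2,1)[:,:600],np.zeros((0,600,3),np.uint8)]))
cv2.imwrite("pics/s4.png",cv2.resize(c,None,fx=6,fy=6))
E
```

```text
t 5.53 tcp [495.5  42.2  48.3] rpy [-179.9    0.   -83.5] J [ 28.  16. -35.   0. -39. -21.] F [-0.2 -0.7 -0.8] w 17.8 40.0
need mm [0.2 0.3 0.7] cmd [0.0013 0.0021 0.006  0.0002]
```

View pics/mix.png

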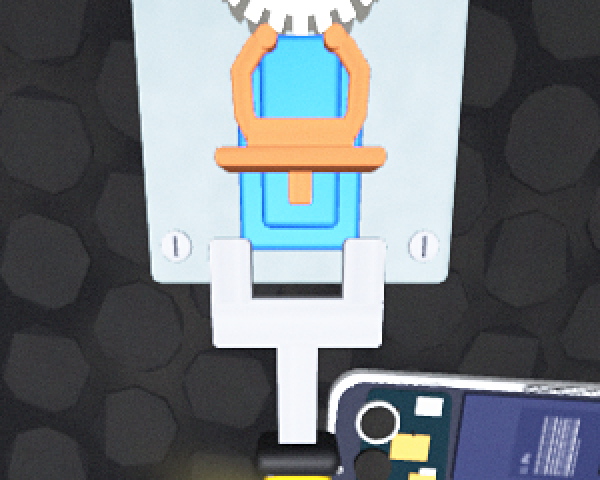

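View pics/s4.png

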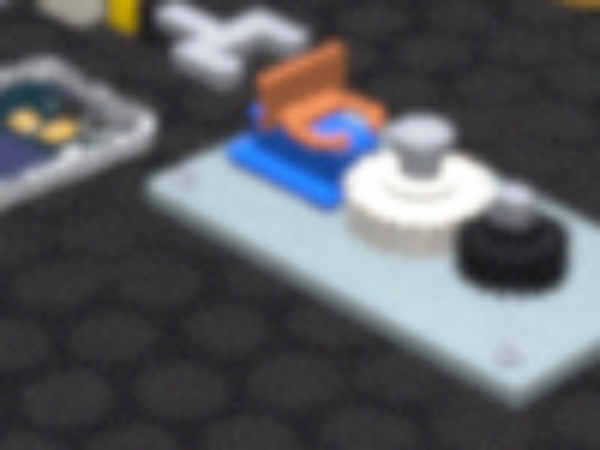

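The crop shows the prong tips at row 239 and the lip's back face at row 170, so a gap of about 15 mm. The fork sits 0.8 mm left of the clip's centreline. The scene view shows the head at lip height.

Emit:
drive_tool([
  [[-1,0.04,0.006,0,0],[-1,0.08,0.006,0,0],[-1,0.11,0.006,0,0],[-1,0.14,0.006,0,0],[-1,0.17,0.006,0,0]],
])

```text
time_s: 6.25
tcp_pos: [0.4966, 0.0207, 0.0476]
eef_rot: [-180.0, 0.0, -83.6]
contact_force: [-0.1, 0.8, -0.8]
gripper_width: 0.0174
gripper_force: 40.0
```

Emit:
drive_tool([
  [[-1,0.02,0,0,0],[-1,0.04,0,0,0],[-1,0.06,0,0,0],[-1,0.08,0,0,0],[-1,0.09,0,0,0]],
])

```text
time_s: 6.88
tcp_pos: [0.4978, 0.0101, 0.0476]
eef_rot: [-180.0, -0.0, -83.6]
contact_force: [0.3, 1.2, -0.5]
gripper_width: 0.0173
gripper_force: 40.0
```

```bash
python3 - <<'E'
from h import *
go(495.3,42,47.6,-83.6)
m,im=snap("wrist","w5"); m2,s=snap("scene")
cv2.imwrite("pics/mix5.png",np.hstack([im[0:220,170:390].repeat(2,0).repeat(2,1),cv2.resize(s[225:300,270:330],(352,440))]))
E
```

```text
t 6.88 tcp [497.8  10.1  47.6] rpy [-180.    -0.   -83.6] J [ 24.  16. -35.   0. -39. -17.] F [ 0.3  1.2 -0.5] w 17.3 40.0
need mm [-32.   -1.1   0. ] cmd [-2.665e-01 -9.200e-03  1.000e-04  0.000e+00]
```

View pics/mix5.png

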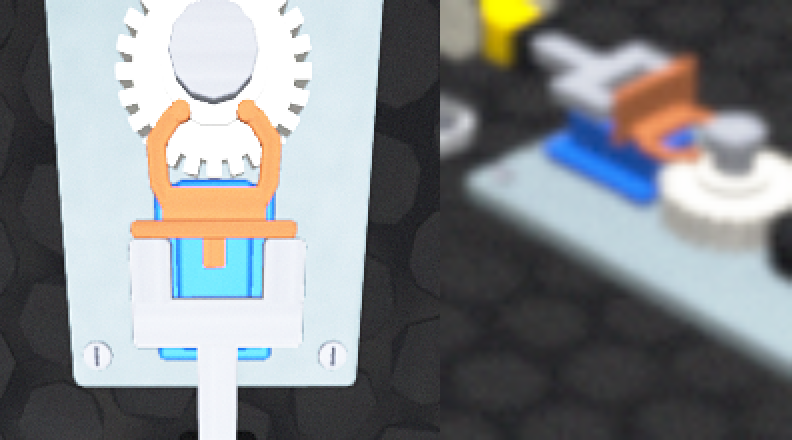

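The fork is engaged on both sides of the tail with its tips on the lip. The clip's arm ends are about at the shaft head, with the shaft centre at full-image (277,24).

```bash
python3 - <<'E'
from h import *
m=camera_model("wrist")
a=ray(m,[[277,24]],.046)[0]; b=ray(m,[[277,110.5]],.051)[0]; c=ray(m,[[277,119]],.047)[0]
print(a,b,c,np.hypot(*(a-b))*1000,np.hypot(*(a-c))*1000)
E
```

```text
[ 0.51217578 -0.10862175] [ 0.50822152 -0.07332475] [ 0.5078195  -0.06960038] 35.517806968096494 39.26377872379384
```

Emit:
drive_tool([
  [[-1,0.02,-0.004,0,0],[-1,0.04,-0.004,0,0],[-1,0.06,-0.004,0,0],[-1,0.075,-0.004,0,0],[-1,0.085,-0.004,0,0]],
])

```text
time_s: 7.6
tcp_pos: [0.4993, 0.0003, 0.0476]
eef_rot: [-180.0, 0.0, -83.6]
contact_force: [-1.3, 3.3, -0.9]
gripper_width: 0.018
gripper_force: 40.0
```

Emit:
drive_tool([
  [[-1,0.015,0,0,0],[-1,0.03,0,0,0],[-1,0.04,0,0,0],[-1,0.04,0,0,0]],
])

```text
time_s: 8.1
tcp_pos: [0.4999, -0.0048, 0.0476]
eef_rot: [180.0, -0.0, -83.6]
contact_force: [-0.3, 0.0, -0.6]
gripper_width: 0.0176
gripper_force: 40.0
```

Emit:
drive_tool([
  [[-1,0.01,0,0,0],[-1,0.02,0,0,0],[-1,0.03,0,0,0],[-1,0.03,0,0,0]],
])

```text
time_s: 8.6
tcp_pos: [0.5004, -0.0079, 0.0476]
eef_rot: [-180.0, 0.0, -83.6]
contact_force: [-1.0, 4.0, 0.3]
gripper_width: 0.0175
gripper_force: 40.0
```

Emit:
drive_tool([
  [[-1,0.008,0,0,0],[-1,0.015,0,0,0],[-1,0.015,0,0,0]],
])

```text
time_s: 8.98
tcp_pos: [0.5007, -0.0082, 0.0476]
eef_rot: [-179.9, 0.1, -83.6]
contact_force: [-3.7, 14.2, 0.8]
gripper_width: 0.0177
gripper_force: 40.0
```

```bash
python3 - <<'E'
from h import *
go(495.3,42,47.6,-83.6)
m,im=snap("wrist","w6"); m2,s=snap("scene")
cv2.imwrite("pics/mix6.png",np.hstack([im[0:220,170:390].repeat(2,0).repeat(2,1),cv2.resize(s[225:300,270:330],(352,440))]))
E
```

```text
t 8.97 tcp [500.7  -8.2  47.6] rpy [-1.799e+02  1.000e-01 -8.360e+01] J [ 21.  17. -35.  -0. -39. -15.] F [-3.7 14.2  0.8] w 17.7 40.0
need mm [-50.5  -0.2   0. ] cmd [-4.206e-01 -1.800e-03  1.000e-04 -0.000e+00]
```

View pics/mix6.png

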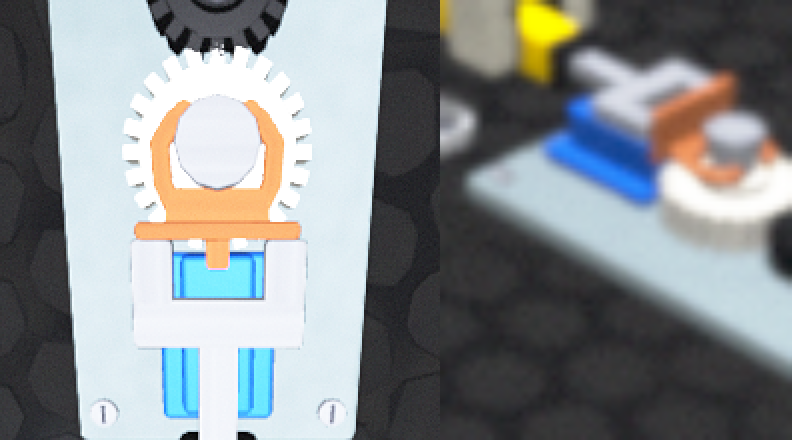

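The firm stop is reached: 14 N with no more motion, and the clip's arms are round the shaft. Now I back off.

Emit:
drive_tool([
  [[-1,-0.05,0,0,0],[-1,-0.2,0,0,0],[-1,-0.5,0,0,0],[-1,-0.5,0,-0.3,0],[-1,-0.5,0,-0.6,0]],
])

```text
time_s: 9.7
tcp_pos: [0.4933, 0.0505, 0.1201]
eef_rot: [179.9, -0.1, -83.5]
contact_force: [-0.1, -0.2, -1.5]
gripper_width: 0.0175
gripper_force: 40.0
```

```bash
python3 - <<'E'
from h import *
go(451.8,230.5,100,-88.6)
m,im=snap("wrist","w7")
cop,blu,v=meas(m,im)
E
```

```text
t 9.7 tcp [493.3  50.5 120.1] rpy [ 1.799e+02 -1.000e-01 -8.350e+01] J [ 29.  10. -31.   0. -49. -22.] F [-0.1 -0.2 -1.5] w 17.5 40.0
need mm [-183.5   20.8   20.1] cmd [-1.5295  0.1736  0.1679  0.0142]
copper wide rows [(10, np.int64(257), np.int64(297)), (11, np.int64(257), np.int64(297)), (12, np.int64(257), np.int64(297)), (13, np.int64(248), np.int64(305)), (14, np.int64(248), np.int64(306)), (15, np.int64(248), np.int64(306)), (16, np.int64(248), np.int64(306)), (17, np.int64(248), np.int64(306)), (18, np.int64(248), np.int64(306)), (19, np.int64(249), np.int64(305)), (20, np.int64(249), np.int64(305)), (21, np.int64(249), np.int64(305)), (22, np.int64(250), np.int64(304)), (23, np.int64(250), np.int64(304)), (24, np.int64(250), np.int64(304)), (25, np.int64(251), np.int64(301))]
copper rows 10 38
```

Emit:
drive_tool([
  [[-1,-0.4,0.04,0,0],[-1,-0.8,0.09,0,0],[-1,-0.8,0.09,0,0.014],[-1,-0.8,0.09,0,0.014]],
])

```text
time_s: 10.25
tcp_pos: [0.4719, 0.1446, 0.1195]
eef_rot: [180.0, -0.0, -88.5]
contact_force: [0.0, -0.5, -1.3]
gripper_width: 0.0175
gripper_force: 40.0
```

```bash
python3 - <<'E'
from h import *
go(451.8,230.5,60,-88.6)
m,im=snap("top")
E
```

```text
t 10.25 tcp [471.9 144.6 119.5] rpy [180.   -0.  -88.5] J [ 40.  10. -31.   0. -49. -38.] F [ 0.  -0.5 -1.3] w 17.5 40.0
need mm [-86.4  17.8  59.5] cmd [-7.197e-01  1.485e-01  4.955e-01  2.000e-04]
```

Emit:
drive_tool([
  [[-1,-0.4,0.08,0,0],[-1,-0.72,0.148,0.1,0],[-1,-0.72,0.148,0.5,0],[-1,-0.72,0.148,0.75,0],[-1,-0.72,0.148,0.75,0]],
])

```text
time_s: 10.92
tcp_pos: [0.4514, 0.2281, 0.0277]
eef_rot: [179.8, -0.2, -88.6]
contact_force: [-0.5, 0.1, -0.8]
gripper_width: 0.0178
gripper_force: 40.0
```

```bash
python3 - <<'E'
from h import *
go(451.8,230.5,18.5,-88.6)
E
```

```text
t 10.93 tcp [451.4 228.1  27.7] rpy [179.8  -0.2 -88.6] J [ 49.  19. -35.  -0. -37. -48.] F [-0.5  0.1 -0.8] w 17.8 40.0
need mm [-2.4 -0.5  9.2] cmd [-0.0202 -0.0041  0.0766  0.    ]
```

Emit:
drive_tool([
  [[-1,0,0,0.03,0],[-1,0,0,0.06,0],[-1,0,0,0.075,0],[-1,0,0,0.08,0],[-1,0,0,0.08,0]],
])

```text
time_s: 11.55
tcp_pos: [0.4526, 0.2299, 0.0202]
eef_rot: [-180.0, 0.0, -88.6]
contact_force: [-0.9, -0.1, -1.0]
gripper_width: 0.0175
gripper_force: 40.0
```

Emit:
drive_tool([
  [[-1,0,0,0.006,0],[-1,0,0,0.012,0],[-1,0,0,0.012,0]],
])

```text
time_s: 11.92
tcp_pos: [0.4525, 0.2298, 0.0186]
eef_rot: [-180.0, 0.0, -88.6]
contact_force: [-0.3, -0.8, 0.8]
gripper_width: 0.0178
gripper_force: 40.0
```

Emit:
drive_tool([
  [[-1,0,0,0.004,0],[-1,0,0,0.007,0],[-1,0,0,0.007,0]],
])

```text
time_s: 12.3
tcp_pos: [0.4525, 0.2298, 0.0186]
eef_rot: [-180.0, 0.0, -88.6]
contact_force: [-4.0, -0.7, 12.7]
gripper_width: 0.0178
gripper_force: 40.0
```

On the mat (12.7 N, no more descent). I ease up slightly, then open.

Emit:
drive_tool([
  [[-1,0,0,-0.004,0],[-0.3,0,0,-0.004,0],[0,0,0,-0.004,0],[0,0,0,-0.004,0],[0,0,0,-0.004,0]],
])

```text
time_s: 12.92
tcp_pos: [0.4525, 0.2298, 0.0181]
eef_rot: [180.0, -0.0, -88.6]
contact_force: [0.3, 0.2, -0.3]
gripper_width: 0.0437
gripper_force: 0.0
```

Emit:
drive_tool([
  [[0,0,0,-0.1,0],[0,0,0,-0.4,0],[0,0,0,-0.9,0],[0,-0.4,0,-1,0],[0,-0.4,0,-1,0]],
])

```text
time_s: 13.55
tcp_pos: [0.4524, 0.2808, 0.141]
eef_rot: [-179.8, 0.2, -88.5]
contact_force: [-0.3, 0.1, -0.3]
gripper_width: 0.0436
gripper_force: 0.0
```

```bash
python3 - <<'E'
from h import *
go(451.8,230.5,18.5,-88.6)
m,im=snap("wrist","w8"); mt,t=snap("top")
k=mask(im,(20,120,100),(35,255,255),(150,0,400,300)); print("handle",rect(m,k,.024),rect(m,k,.014))
cop=mask(t,(3,120,100),(18,255,255),(330,175,412,230)); ys,xs=np.nonzero(cop)
if len(xs): print("copper top",ray(mt,[[xs.min(),ys.mean()],[xs.max()+1,ys.mean()]],.045))
a=im; b=cv2.resize(t[175:235,325:415],(560,373)); cv2.imwrite("pics/end.png",cv2.resize(np.vstack([a[:300],b]),(499,600)))
E
```

```text
t 13.55 tcp [452.4 280.8 141. ] rpy [-179.8    0.2  -88.5] J [ 53.  12. -25.   0. -53. -51.] F [-0.3  0.1 -0.3] w 43.6 0.0
need mm [ 50.3   1.9 122.5] cmd [4.190e-01 1.570e-02 1.021e+00 2.000e-04]
handle [452.3 248.7  82.1  17.2  91.8] [452.2 250.6  85.2  17.9  91.8]
copper top [[ 0.51003357 -0.08762642]
 [ 0.51041279 -0.10116428]]
```

View pics/end.png

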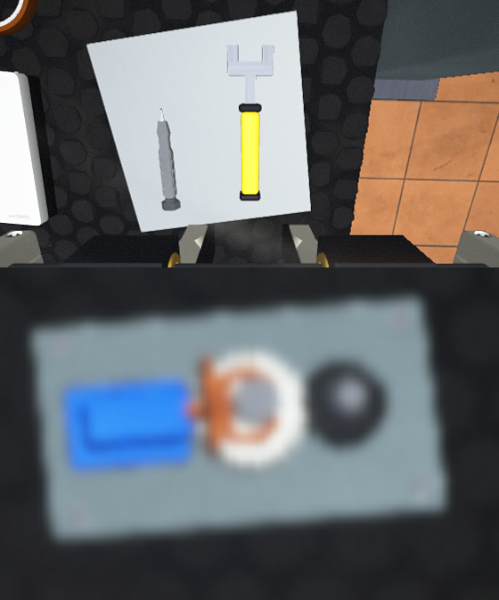

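The picture shows the fork lying flat on the mat, released, and the clip seated round the shaft. I hand the job in.

```bash
python3 -c "
from plant import job
print(job.close_job())"
```

```text
the job is handed in; nothing more can be done
None
```

The job is handed in at about 13.6 s: I pushed the clip home with the fork to a firm stop (about 14 N), then laid the fork flat on the mat and let go; the system gave no verdict.

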